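Pull the water filter plate from the cassette steriliser and hold it over the drip tray

ROBOT

A 6-joint arm with a two-finger parallel gripper is mounted at the origin on the work surface. World frame = base frame: x ahead of the robot, y to its left, z up, the work surface at z = 0. Lengths are in m, angles in degrees, forces in N, time in s.
With the tool pointing down it reaches from about 0.275 to 0.975 m from the base axis. Payload 8.4 kg.
Tool frame: the origin (TCP) lies at the very end of the fingers, on their centre line; the grasp point (between the pads) lies 19 mm behind it (manip.grip_point_offset is the z of the grasp point in the tool frame, in m); z points along the fingers, y is the line along which they close (so a half turn about z gives the same grasp; the last joint's range is limited). The gripper opens to 92 mm and grips with 3 to 60 N. Pads are 20 mm wide; open, the fingers measure 128 mm over their backs; the gripper's body (75 mm by 189 mm) begins 69 mm behind the grasp point.
Start: joints at [72.972, 20.225, 93.587, -0, 66.188, -0.138], TCP at [0.182, 0.598, 0.215] pointing down, gripper open.
Joint ranges: [-150.9, 150.9], [-52.94, 120.26], [3.33, 152.33], [-74.26, 254.26], [0, 154.13], [-172.89, 172.89]. Speed limits (degrees/s): [127.2, 127.2, 159.86, 180, 180, 180].

INTERFACE

Orientations are given as a 3x3 rotation matrix whose columns are the frame's x, y, z axes.
In Python, from rig import manip, camera, spotter gives the robot as it stands.
- The arm moves only by the tool jog_arm, never from a script. Its argument "series" is one flat list of numbers, 7 for each row, row after row: the shift along the tool's x, y, z in mm, then the turn, a rotation vector about the tool's x, y, z in rad, then the opening, from 0 (shut) to 1 (fully open). In form: [x, y, z, wx, wy, wz, claw, x, y, z, wx, wy, wz, claw, ...]. A call has 1 to 12 rows; each row shifts and turns the commanded pose from where the row before left it, along the tool's axes as they then stand; what a row does not reach is not made up. A row lasts 1/10 s, in which the tool goes at most 50 mm and 8.59 degrees, less where a joint would pass 70% of its speed; a pose out of reach is approached as far as the arm can. A call is refused whole if a number of a shift passes 50 or a number of a turn 0.15, either way. A call with a gripper value outside its range is refused whole. The fingers move at their own pace and stop on an object; "grip_force" is the grip in N (left out, the last holds). Time passes only in rows, so rows that do not move let the fingers close. It gives the time, the measured TCP pose, the force, the opening and the grip force at its end, in the units of the state.
- manip.get_state(): the state, without advancing time (a new reading comes with each control period).
- camera(name): name is "scene" or "top" or "wrist"; returns a dict with "image" (384x512x3 uint8, red, green, blue), "z_map" (384x512 float32, m along the optical axis (not along the pixel's ray), 0 where there is no reading), "fx", "fy", "cx", "cy" (pixels), "R" (3x3) and "t" (3): a world point X has camera coordinates R X + t. Camera axes: x right, y down, z forward; pixel columns grow to the right and rows downward; lengths in m; the calibration is good to about 2 mm. A picture is of the moment at which its call begins.
- manip.sign_off(): hands the job in; it is judged then, once.
Trained networks look in a picture, given as the dict that the camera call returned (one of the last four; its "shot" number tells which), for a name from the list of things; names that differ only in an ending like _2 or _b are one class to them, and where a whole thing is asked for, a point or a joint stands for the part that bears it (a point fixed in the world has none). Each returns a list of dicts, best first, with "p" (0 to 1); they miss things now and then, are a little off and sometimes report something else, mostly with a low value. They report only what shows in the picture. A call takes as long as a camera call.
- spotter.search_frame(target, picture): "box" ([left, top, right, bottom] in pixels, round what is visible of it).
The state is a dict: "clock": time; "qpos": joint angles; "qd": joint speeds; "joint_efforts": joint torques, N m; "tcp_pos": TCP position; "eef_rot": TCP orientation; "contact_force": force on the tool from outside, world axes, zero at the start; "ft_torque": the same for the moment, N m; "gripper_width": finger opening in m; "grasp_force": force on a finger pad.
Only numpy, scipy, OpenCV 4.12 (cv2) and the standard library are available. Lean on these libraries where they do the work, as an engineer would, in place of code of your own. Each camera call takes 0.05 s, during which the arm holds its last target. There are 200 camera calls.

TASK

The water filter of the low white cassette steriliser is due for a check: lift the cover flap on its top, which has a small grip fin, and swing it right up until it stands open, then take hold of the tabbed filter plate hidden in the bay below and draw it up out of its guides. Carry it upright to the open steel tray on the counter and finish holding it there, still and upright, with its whole lower edge over the tray and a few centimetres clear above it, so that it can drip while it is looked at: do not put it down or let go. Leave the flap standing open, keep the wet plate upright all the way, and leave the tray and everything else on the counter where they are.

Things in the scene. Friction and masses are not known exactly. Their poses are not given: they have to be found in the camera images.
- steriliser: Fixed low white bench steriliser, 480 (x) x 370 (y) x 150 mm; origin at the centre of its underside, x from its front (robot side, sage key strip) to its rear. In its flat top, under the flap: filter bay, opening 130 x 130 mm centred at (-85, -60) mm, floor 55 mm up, with guide channels 50 mm high on its left and right (y) walls, in which the filter plate stands, across the bay's middle.
- flap (a joint): Hinge angle of the flap, rad: 0 shut, about 0.1 slightly ajar, 1.8 fully open at its stop, leaning a little back past upright. The hinge is stiff: the flap stays wherever it is left. Moving it takes up to about 3 N at the fin.
- flap_hinge (a point): Centre of the flap's hinge line, along the steriliser's y at the rear edge of the flap, (-8, -60, 154) mm in the steriliser's frame. The white flap is 146 mm wide, 6 mm thick, reaches 150 mm forward of the hinge, and its mid-plane goes through the hinge; its front rises and swings to the rear.
- flap_fin (a point): Grip point on the grey fin on the flap near its front edge: 132 mm before the hinge, 30 mm above the flap's mid-plane when shut, 12 mm below the fin's top. Fin 32 mm long (front to rear), 12 thick (along y). Pinched across its thickness it turns between the pads, so the tool may stay pointing down along the arc; fingers reaching over 25 mm past this point hit the flap.
- filter: Filter plate: grey plastic frame 104 (its y) x 8 (its x) x 68 mm high round a steel mesh, with a ribbed tab 32 (y) x 10 (x) x 20 mm high on the middle of its top edge; about 0.1 kg. Origin at the centre of its lower edge, z up the plate. Starts upright in the guides, lower edge on the bay floor, axes as the steriliser's, 2 to 3 mm play; its tab's top is 7 mm below the steriliser's top.
- filter_tab (a point): Middle of the top of the filter plate's tab, 88 mm above its lower edge. 60 mm free in front of it and behind it (x) inside the bay.
- filter_corner_a (a point): One end of the filter plate's lower edge, 52 mm along its +y.
- filter_corner_b (a point): Other end of the filter plate's lower edge, 52 mm along its -y.
- tray: Open pressed-steel tray, 220 (its x) x 160 (its y) x 22 mm high with a 3 mm floor, empty, loose on the counter left or right of the steriliser; origin at the centre of its underside, z up.
- cassette: Bystander: closed perforated steel instrument cassette, 190 x 139 x 32 mm, on the counter on the other side of the steriliser from the tray; origin at the centre of its underside.
- jug: Bystander: full translucent water jug with a red cap, 150 mm wide, 263 mm high, at the left rear; origin at the centre of its underside.
- tub: Bystander: white tub with a lid, 86 mm wide, 95 mm high, at the right rear; origin at the centre of its underside.
- spray: Bystander: spray can, 52 mm wide, 185 mm high, at the right rear; origin at the centre of its underside.
- beaker: Bystander: grey cup, 68 mm wide, 75 mm high, at the far right; origin at the centre of its underside.
- mirror: Bystander: steel mouth mirror, 165 mm long, 9 mm thick, lying on the steriliser's top behind the flap; origin under the middle of its handle.
- deck_tray: Bystander: shallow steel tray with a sage handle bar, 125 x 260 x 24 mm, lying on the rear of the steriliser's top; origin at the centre of its underside.
- oil_jar: Bystander: small amber jar, 44 mm wide, 45 mm high, standing on the steriliser's top left of the flap, about (-70, 115) mm in the steriliser's frame; origin at the centre of its underside.

How it is judged:
By the outcome, as a careful person would: the job done as asked, in the order asked, and still so for the second after the job is handed in, while the arm keeps its last pose, push and grip.
It also fails if it takes over 58 s, if anything falls off the work surface, if the arm or the gripper's body presses on something with over 40 N, if the wrist force passes 120 N, or if a joint passes its speed limit or range.

## Working session

There is one attempt and no reset: what is moved stays moved. The work goes in short steps, Python scripts to look and compute and a tool call to move; the robot and the scene stay as the last step left them, time stands still between calls to the robot, and variables do not carry over. Pictures are saved under pics/ and viewed, at most 10 in all, crops included, and the job is handed in when it is done.

Besides the shell and the picture viewer there is one more tool, called after "Request:" as name(argument=value, ...), one argument or row to a line, values as JSON. jog_arm: Moves the arm, as the interface text tells. Its arguments: {"type":"object","properties":{"series":{"type":"array"},"grip_force":{"type":"number"}},"required":["series"]}

```bash
mkdir -p pics; ls; cat > h.py <<'E'
import numpy as np, cv2
from rig import manip, camera, spotter
def cloud(p):
    z=p["z_map"]; v,u=np.mgrid[:z.shape[0],:z.shape[1]]
    c=np.stack([(u-p["cx"])/p["fx"]*z,(v-p["cy"])/p["fy"]*z,z],-1)
    w=(c-np.array(p["t"]))@np.array(p["R"])
    w[z==0]=np.nan
    return w
def save(p,n,box=None,s=1):
    im=p["image"][:,:,::-1]
    if box: im=im[box[1]:box[3],box[0]:box[2]]
    cv2.imwrite("pics/"+n,cv2.resize(im,None,fx=s,fy=s,interpolation=cv2.INTER_CUBIC))
E
python3 - <<'E'
from h import *
s=manip.get_state(); print(s["tcp_pos"],s["eef_rot"],s["gripper_width"],manip.grip_point_offset,s["clock"])
a=camera("scene");b=camera("top")
im=np.vstack([a["image"],b["image"]])[:,:,::-1]
cv2.imwrite("pics/a.png",cv2.resize(im,None,fx=.78,fy=.78,interpolation=cv2.INTER_AREA))
np.savez("ab.npz",A=cloud(a),B=cloud(b))
for n,p in(("scene",a),("top",b)):
    W=cloud(p)
    for t in["steriliser","flap","flap_fin","tray","cassette","oil_jar","jug","mirror","deck_tray","tub","spray","beaker"]:
        r=spotter.search_frame(t,p)
        if r:
            x=r[0]["box"];u,v=int((x[0]+x[2])/2),int((x[1]+x[3])/2)
            print(n,t,round(r[0]["p"],2),np.round(x),W[v,u].round(3))
E
```

```text
pics
[0.18145811 0.5975643  0.21387809] [[-9.56866001e-01  2.90529365e-01 -3.78821753e-04]
 [ 2.90529612e-01  9.56865102e-01 -1.31184811e-03]
 [-1.86490826e-05 -1.36532179e-03 -9.99999068e-01]] 0.09190911566947486 -0.0187 0.0
scene steriliser 0.64 [158. 126. 367. 314.] [0.669 0.027 0.148]
scene flap 0.56 [233. 141. 306. 196.] [ 0.524 -0.075  0.159]
scene flap_fin 0.93 [239. 144. 306. 200.] [ 0.53  -0.058  0.16 ]
scene tray 0.7 [354. 225. 441. 306.] [0.44  0.367 0.001]
scene cassette 0.64 [186. 119. 245. 163.] [ 0.479 -0.368  0.031]
scene oil_jar 0.84 [294. 198. 310. 221.] [0.594 0.097 0.191]
scene jug 0.84 [320. 278. 404. 358.] [0.737 0.373 0.216]
scene mirror 0.44 [252. 200. 295. 236.] [0.643 0.045 0.147]
scene deck_tray 0.7 [180. 188. 273. 272.] [ 0.761 -0.02   0.153]
scene tub 0.86 [152. 136. 178. 167.] [ 0.708 -0.335  0.185]
scene spray 0.79 [157. 150. 182. 195.] [ 0.729 -0.299  0.134]
scene beaker 0.74 [158. 110. 178. 138.] [ 0.561 -0.53   0.066]
top steriliser 0.76 [174. 115. 309. 280.] [ 0.589 -0.021  0.158]
top flap 0.9 [232. 199. 285. 246.] [ 0.512 -0.071  0.162]
top flap_fin 0.86 [233. 198. 282. 246.] [ 0.515 -0.068  0.163]
top tray 0.93 [101. 219. 158. 289.] [0.436 0.364 0.006]
top cassette 0.92 [330. 211. 379. 273.] [ 0.456 -0.382  0.03 ]
top oil_jar 0.56 [197. 194. 214. 213.] [0.568 0.083 0.194]
top jug 0.73 [ 90. 144. 153. 201.] [0.663 0.326 0.216]
top mirror 0.56 [193. 181. 249. 187.] [0.633 0.043 0.15 ]
top deck_tray 0.72 [197. 125. 285. 170.] [ 0.748 -0.023  0.153]
top tub 0.74 [357. 165. 384. 198.] [ 0.641 -0.431  0.096]
top spray 0.66 [322. 146. 347. 174.] [ 0.695 -0.305  0.178]
top beaker 0.96 [395. 204. 424. 227.] [ 0.541 -0.581 -0.002]
```

View pics/a.png

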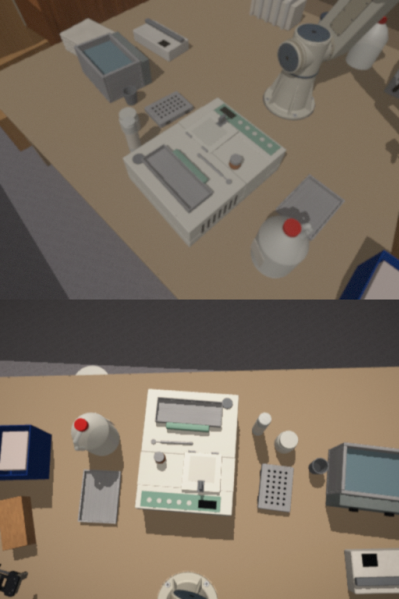

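```bash
python3 - <<'E'
from h import *
d=np.load("ab.npz")
P=np.vstack([d["A"].reshape(-1,3),d["B"].reshape(-1,3)])
P=P[~np.isnan(P).any(1)]
def sel(lo,hi,x=(.2,1),y=(-.7,.7)):
    return P[(P[:,2]>lo)&(P[:,2]<hi)&(P[:,0]>x[0])&(P[:,0]<x[1])&(P[:,1]>y[0])&(P[:,1]<y[1])]
def rect(q):
    q=q[:, :2]; (c,s,a)=cv2.minAreaRect(np.float32(q*1000)); return np.round(c,1),np.round(s,1),round(a,2),len(q)
# steriliser top
for n in "AB":
    Q=d[n].reshape(-1,3); Q=Q[~np.isnan(Q).any(1)]
    t=Q[(abs(Q[:,2]-.15)<.008)&(Q[:,0]>.3)&(Q[:,0]<.95)&(abs(Q[:,1])<.27)]
    m=np.zeros((700,600),np.uint8); ij=((t[:,:2]-[.25,-.3])*1000).astype(int); m[ij[:,0],ij[:,1]]=1
    m=cv2.morphologyEx(m,cv2.MORPH_CLOSE,np.ones((9,9)));m=cv2.morphologyEx(m,cv2.MORPH_OPEN,np.ones((15,15)))
    k,l,st,_=cv2.connectedComponentsWithStats(m); i=1+np.argmax(st[1:,4]); 
    pts=np.argwhere(l==i)/1000+[.25,-.3]; print(n,"top",rect(pts))
    f=Q[(Q[:,2]>.176)&(Q[:,2]<.21)&(Q[:,0]>.35)&(Q[:,0]<.53)&(Q[:,1]>-.14)&(Q[:,1]<.02)]
    print("fin",len(f)); 
    if len(f): print(f.min(0).round(3),f.max(0).round(3),np.median(f,0).round(4))
    tr=Q[(Q[:,2]>.012)&(Q[:,2]<.03)&(Q[:,0]>.3)&(Q[:,0]<.6)&(Q[:,1]>.24)&(Q[:,1]<.52)]; print("tray rim",rect(tr))
E
```

```text
A top (array([609. , -21.2]), array([371.9, 480. ]), 84.44, 138150)
fin 87
[ 0.452 -0.073  0.176] [ 0.483 -0.059  0.208] [ 0.4695 -0.0626  0.1964]
tray rim (array([442.3, 365.5]), array([160. , 224.7]), 85.75, 493)
B top (array([603.6, -21.6]), array([370.3, 479.9]), 84.39, 144839)
fin 54
[ 0.445 -0.073  0.181] [ 0.478 -0.061  0.208] [ 0.4613 -0.0672  0.2029]
tray rim (array([438.9, 366.3]), array([163.1, 220.3]), 85.91, 444)
```

The top view shows the steriliser centrally with the flap and its fin near (200,487), the tray to its left at (100,497) and the cassette to its right. Measured yaw is about -5.6° and the centre (0.606, -0.021). The fin is at about (0.465, -0.066) with its top at 0.208. These agree with the given sizes.

Request:
jog_arm(
  series=[0,0,-20,0,0,-0.0985,1,0,0,-20,0,0,-0.0985,1,-20,-40,-5,0,0,0,1,-20,-40,-5,0,0,0,1,-20,-40,-5,0,0,0,1,-20,-40,-5,0,0,0,1,-20,-40,-5,0,0,0,1,-20,-40,-5,0,0,0,1,-20,-40,-5,0,0,0,1,-20,-40,-5,0,0,0,1,-20,-40,-5,0,0,0,1,-20,-40,-5,0,0,0,1],
)

```text
clock: 2.5
tcp_pos: [0.3418, 0.1788, 0.3051]
eef_rot: [[-0.995, 0.097, 0.001], [0.097, 0.995, 0.0], [-0.001, 0.001, -1.0]]
contact_force: [1.9, -0.1, 0.1]
gripper_width: 0.0918
grasp_force: 0.0
```

Request:
jog_arm(
  series=[-20,-40,-5,0,0,0,1,-20,-40,-5,0,0,0,1,-20,-40,-5,0,0,0,1,-20,-40,-5,0,0,0,1,-20,-40,-5,0,0,0,1,-20,-40,-5,0,0,0,1,0,0,0,0,0,0,1,0,0,0,0,0,0,1],
)

```text
clock: 3.3
tcp_pos: [0.4374, -0.0708, 0.3344]
eef_rot: [[-0.995, 0.1, -0.001], [0.1, 0.995, 0.0], [0.001, 0.0, -1.0]]
contact_force: [-0.5, -0.0, 0.1]
gripper_width: 0.092
grasp_force: 0.0
```

```bash
python3 - <<'E'
from h import *
s=manip.get_state(); print(s["tcp_pos"].round(4) if hasattr(s["tcp_pos"],'round') else s["tcp_pos"],np.round(s["eef_rot"],3),np.round(s["qpos"],1),s["clock"])
a=camera("scene");w=camera("wrist")
R=np.array(w["R"]);print("cam",(-R.T@w["t"]).round(3),R.round(2))
im=np.vstack([a["image"],w["image"]])[:,:,::-1]
cv2.imwrite("pics/b.png",cv2.resize(im,None,fx=.78,fy=.78,interpolation=cv2.INTER_AREA))
print([ (t,[(np.round(r["box"]),r["p"]) for r in spotter.search_frame(t,w)[:1]]) for t in("flap_fin","oil_jar")])
W=cloud(w);Q=W.reshape(-1,3);Q=Q[~np.isnan(Q).any(1)]
f=Q[(Q[:,2]>.176)&(Q[:,2]<.22)&(Q[:,0]>.40)&(Q[:,0]<.53)&(Q[:,1]>-.12)&(Q[:,1]<.0)]
print(len(f),f.min(0),f.max(0),np.median(f,0))
ft=f[f[:,2]>.2]; print(len(ft)); 
if len(ft):print(cv2.minAreaRect(np.float32(ft[:,:2]*1000)))
# gripper extents in scene
A=cloud(a).reshape(-1,3);A=A[~np.isnan(A).any(1)]
T=np.array(s["eef_rot"]);q=(A-s["tcp_pos"])@T
for z0 in(-20,-60,-95,-120,-160,-200,-240):
    k=q[(abs(q[:,2]*1000-z0)<12)&(np.abs(q[:,:2]).max(1)<.15)]
    if len(k):print(z0,len(k),(k.min(0)*1000).round(),(k.max(0)*1000).round())
E
```

```text
[ 0.4374 -0.0708  0.3344] [[-0.995  0.1   -0.001]
 [ 0.1    0.995  0.   ]
 [ 0.001  0.    -1.   ]] [ -9.4  -2.6 105.5   0.   77.1 -93.6] 3.3
cam [ 0.359 -0.062  0.504] [[ 0.1   1.    0.  ]
 [ 0.96 -0.09  0.28]
 [ 0.28 -0.03 -0.96]]
[('flap_fin', [(array([202., 173., 330., 288.]), 0.86)]), ('oil_jar', [(array([384., 247., 424., 281.]), 0.63)])]
399 [ 0.44719414 -0.07349442  0.17612174] [ 0.48169823 -0.05948198  0.20584846] [ 0.46054885 -0.06645119  0.20256188]
317
((465.0980224609375, -66.8154525756836), (10.6396484375, 32.715797424316406), 84.95384979248047)
-20 122 [-13. -60. -32.] [ 9. 62. -8.]
-60 125 [-14. -61. -72.] [  9.  64. -48.]
-95 345 [ -35.  -87. -107.] [ 27.  88. -83.]
-120 960 [ -34.  -95. -132.] [  31.   96. -108.]
-160 141 [ -34.  -40. -172.] [  22.   19. -148.]
-200 208 [ -43.  -26. -212.] [  15.   41. -188.]
-240 348 [ -42.  -26. -252.] [  20.   40. -228.]
```

View pics/b.png

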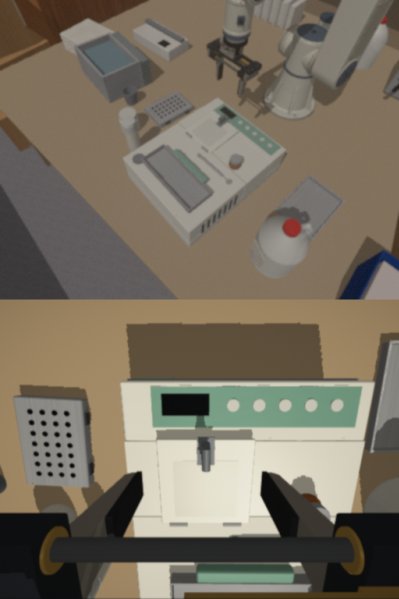

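The scene picture shows the gripper bar running along its closing direction, ±95 mm. The wrist picture shows the fin at about (205,455), centred between the fingers. Next I descend on the fin. For the tab I will pinch along y, so the gripper's body stays clear of the open flap.

Request:
jog_arm(
  series=[-13,3,10,0,0,0,1,-13,3.4,20,0,0,0,1,0,0,30,0,0,0,1,0,0,30,0,0,0,1,0,0,30,0,0,0,1,0,0,20,0,0,0,1,0,0,12,0,0,0,1,0,0,7,0,0,0,1,0,0,0,0,0,0,1,0,0,0,0,0,0,0,0,0,0,0,0,0,0,0,0,0,0,0,0,0],
  grip_force=20,
)

```text
clock: 4.7
tcp_pos: [0.4646, -0.0664, 0.1763]
eef_rot: [[-0.995, 0.098, 0.001], [0.098, 0.995, -0.0], [-0.001, -0.0, -1.0]]
contact_force: [-0.4, -0.3, -0.0]
gripper_width: 0.0699
grasp_force: 0.0
```

Request:
jog_arm(
  series=[0,0,0,0,0,0,0,0,0,0,0,0,0,0,0,0,0,0,0,0,0],
)

```text
clock: 5.0
tcp_pos: [0.4641, -0.0664, 0.1757]
eef_rot: [[-0.995, 0.098, 0.0], [0.098, 0.995, -0.0], [-0.0, -0.0, -1.0]]
contact_force: [-0.2, -0.2, -0.2]
gripper_width: 0.0458
grasp_force: 0.0
```

Request:
jog_arm(
  series=[0,0,0,0,0,0,0,0,0,0,0,0,0,0,0,0,0,0,0,0,0,0,0,0,0,0,0,0,0,0,0,0,0,0,0,0,0,0,0,0,0,0],
)

```text
clock: 5.6
tcp_pos: [0.464, -0.0666, 0.1756]
eef_rot: [[-0.995, 0.098, -0.0], [0.098, 0.995, -0.0], [0.0, -0.0, -1.0]]
contact_force: [-0.6, -0.9, 0.9]
gripper_width: 0.012
grasp_force: 20.0
```

```bash
python3 -c "
import numpy as np
p=np.radians(np.linspace(17.3,115.5,23));x=-135.4*np.cos(p);z=135.4*np.sin(p)
print(np.c_[-np.diff(x),-np.diff(z)].round(1).tolist())"
```

```text
[[-3.5, -9.9], [-4.3, -9.6], [-5.0, -9.3], [-5.7, -8.9], [-6.4, -8.4], [-7.0, -7.9], [-7.6, -7.3], [-8.2, -6.7], [-8.7, -6.0], [-9.1, -5.3], [-9.5, -4.6], [-9.8, -3.8], [-10.1, -3.1], [-10.3, -2.3], [-10.4, -1.5], [-10.5, -0.6], [-10.5, 0.2], [-10.5, 1.0], [-10.4, 1.8], [-10.2, 2.6], [-10.0, 3.4], [-9.7, 4.2]]
```

Request:
jog_arm(
  series=[-3.5,0,-9.9,0,0,0,0,-4.3,0,-9.6,0,0,0,0,-5,0,-9.3,0,0,0,0,-5.7,0,-8.9,0,0,0,0,-6.4,0,-8.4,0,0,0,0,-7,0,-7.9,0,0,0,0,-7.6,0,-7.3,0,0,0,0,-8.2,0,-6.7,0,0,0,0,-8.7,0,-6,0,0,0,0,-9.1,0,-5.3,0,0,0,0,-9.5,0,-4.6,0,0,0,0],
)

```text
clock: 6.7
tcp_pos: [0.538, -0.0739, 0.2605]
eef_rot: [[-0.995, 0.098, -0.002], [0.098, 0.995, -0.0], [0.002, -0.001, -1.0]]
contact_force: [-4.8, -2.8, -0.0]
gripper_width: 0.0119
grasp_force: 20.0
```

Request:
jog_arm(
  series=[-9.8,0,-3.8,0,0,0,0,-10.1,0,-3.1,0,0,0,0,-10.3,0,-2.3,0,0,0,0,-10.4,0,-1.5,0,0,0,0,-10.5,0,-0.6,0,0,0,0,-10.5,0,0.2,0,0,0,0,-10.5,0,1,0,0,0,0,-10.4,0,1.8,0,0,0,0,-10.2,0,2.6,0,0,0,0,-10,0,3.4,0,0,0,0,-9.7,0,4.2,0,0,0,0,0,0,0,0,0,0,0],
)

```text
clock: 7.9
tcp_pos: [0.6534, -0.0852, 0.2599]
eef_rot: [[-0.995, 0.098, 0.005], [0.098, 0.995, -0.001], [-0.005, -0.001, -1.0]]
contact_force: [2.1, -4.4, 5.8]
gripper_width: 0.0118
grasp_force: 20.0
```

Request:
jog_arm(
  series=[0,0,0,0,0,0,0.65,0,0,0,0,0,0,0.65,0,0,0,0,0,0,0.65,0,0,0,0,0,0,0.65,0,0,0,0,0,0,0.65,0,0,-20,0,0,0,0.65,0,0,-30,0,0,0,0.65,0,0,-30,0,0,0,0.65,0,0,-30,0,0,0,0.65,0,0,0,0,0,0,0.65,30,0,0,0,0,0,0.65,40,0,0,0,0,0,0.65],
)

```text
clock: 9.1
tcp_pos: [0.5807, -0.0777, 0.3662]
eef_rot: [[-0.995, 0.098, -0.001], [0.098, 0.995, 0.0], [0.001, 0.0, -1.0]]
contact_force: [-1.1, 0.3, 0.8]
gripper_width: 0.0595
grasp_force: 0.0
```

Request:
jog_arm(
  series=[40,0,0,0,0,0,0.65,40,0,0,0,0,0,0.65,5,0,20,0,0,0,0.65,0,0,0,0,0,0,0.65,0,0,0,0,0,0,0.65],
)

```text
clock: 9.6
tcp_pos: [0.4964, -0.0695, 0.3474]
eef_rot: [[-0.995, 0.098, -0.001], [0.098, 0.995, 0.0], [0.001, 0.0, -1.0]]
contact_force: [-0.2, -0.1, 0.7]
gripper_width: 0.06
grasp_force: 0.0
```

```bash
python3 - <<'E'
from h import *
s=manip.get_state(); print(np.round(s["tcp_pos"],4),s["gripper_width"],s["clock"])
a=camera("scene");w=camera("wrist");b=camera("top")
im=np.vstack([a["image"][60:300,100:450],w["image"][:,81:431]])[:,:,::-1]
cv2.imwrite("pics/c.png",im[:600])
c,sn=np.cos(np.radians(-5.6)),np.sin(np.radians(-5.6)); Rz=np.array([[c,-sn],[sn,c]])
for n,p in(("w",w),("s",a),("t",b)):
    W=cloud(p);Q=W.reshape(-1,3);Q=Q[~np.isnan(Q).any(1)]
    L=(Q[:,:2]-[.606,-.0214])@Rz
    m=(abs(L[:,0]+.085)<.05)&(abs(L[:,1]+.06)<.055)
    for lo,hi in((.13,.147),(.112,.13)):
        k=m&(Q[:,2]>lo)&(Q[:,2]<hi)
        if k.sum()>3: print(n,lo,k.sum(),cv2.minAreaRect(np.float32(L[k]*1000)),cv2.minAreaRect(np.float32(Q[k,:2]*1000))[0],np.median(Q[k,2]))
    r=spotter.search_frame("filter_tab",p)[:2]
    for x in r: print(n,np.round(x["box"]),x["p"])
    # flap angle
    k=(abs(L[:,1]+.06)<.07)&(Q[:,2]>.17)&(Q[:,2]<.33)&(L[:,0]>-.03)&(L[:,0]<.1)
    if k.sum()>50:
        X=np.c_[L[k,0],Q[k,2]]
        print(n,"flap",k.sum(),[ (z,np.percentile(X[abs(X[:,1]-z)<.01,0],[5,50]).round(3)) for z in(.18,.21,.24,.27,.30) if (abs(X[:,1]-z)<.01).sum()>3])
E
```

```text
[ 0.4964 -0.0695  0.3474] 0.059982917414610655 9.6
w 0.13 249 ((-84.38236236572266, -59.04473876953125), (10.29314136505127, 31.05310821533203), 0.6068600416183472) (516.2586059570312, -71.92867279052734) 0.1415672474018573
w 0.112 467 ((-84.22052001953125, -58.866119384765625), (9.59557056427002, 103.50855255126953), 0.24990427494049072) (516.4370727539062, -71.76666259765625) 0.12182031960324687
w [218. 166. 297. 185.] 0.6
w flap 8211 [(0.18, array([-0.007, -0.005])), (0.21, array([-0.001,  0.   ])), (0.24, array([0.004, 0.006])), (0.27, array([0.008, 0.009])), (0.3, array([0.016, 0.018]))]
s 0.13 56 ((-81.82396697998047, -58.863739013671875), (34.50612258911133, 13.142457008361816), 88.90718078613281) (518.822509765625, -71.9981918334961) 0.14075518224248523
s 0.112 71 ((-81.86203002929688, -47.58829116821289), (80.40148162841797, 11.063226699829102), 89.68521118164062) (519.8849487304688, -60.77284240722656) 0.12090683920360178
s [268. 164. 281. 191.] 0.78
s flap 1014 [(0.18, array([0.002, 0.085])), (0.21, array([0.006, 0.008])), (0.24, array([0.011, 0.013])), (0.27, array([0.017, 0.019])), (0.3, array([0.018, 0.022]))]
t [172. 114. 309. 277.] 0.28
t flap 248 [(0.18, array([0.074, 0.088])), (0.3, array([0.038, 0.047]))]
```

View pics/c.png

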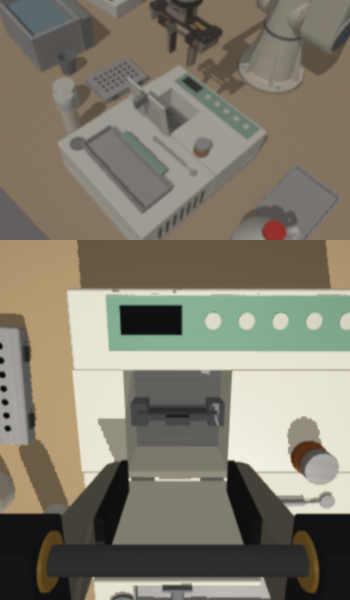

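The flap stands open, leaning back, with a measured lean of about 101–103°. The plate and its tab show in the bay at (177,412). The tab's top is at (0.517, -0.072, 0.142) in the two views, which agrees with the expected position and height. Next I descend and pinch the tab.

Request:
jog_arm(
  series=[-10,0,20,0,0,0,0.65,-10.5,-0.4,30,0,0,0,0.65,0,0,35,0,0,0,0.65,0,0,35,0,0,0,0.65,0,0,30,0,0,0,0.65,0,0,25,0,0,0,0.65,0,0,20,0,0,0,0.65,0,0,12,0,0,0,0.65,0,0,8,0,0,0,0.65,0,0,6,0,0,0,0.65,0,0,0,0,0,0,0.65,0,0,0,0,0,0,0.65],
)

```text
clock: 11.1
tcp_pos: [0.5172, -0.0719, 0.1272]
eef_rot: [[-0.995, 0.098, 0.001], [0.098, 0.995, -0.0], [-0.001, -0.0, -1.0]]
contact_force: [0.5, -0.6, 0.4]
gripper_width: 0.0603
grasp_force: 0.0
```

Request:
jog_arm(
  series=[0,0,0,0,0,0,0,0,0,0,0,0,0,0,0,0,0,0,0,0,0,0,0,0,0,0,0,0,0,0,0,0,0,0,0,0,0,0,0,0,0,0],
  grip_force=30,
)

```text
clock: 11.7
tcp_pos: [0.5169, -0.0719, 0.1268]
eef_rot: [[-0.995, 0.098, 0.0], [0.098, 0.995, 0.0], [-0.0, 0.0, -1.0]]
contact_force: [0.6, 1.4, 3.1]
gripper_width: 0.0316
grasp_force: 30.0
```

Request:
jog_arm(
  series=[0,0,-5,0,0,0,0,0,0,-8,0,0,0,0,0,0,-10,0,0,0,0,0,0,-10,0,0,0,0,0,0,-10,0,0,0,0,0,0,-12,0,0,0,0,0,0,-15,0,0,0,0,0,0,-20,0,0,0,0,0,0,-20,0,0,0,0],
)

```text
clock: 12.6
tcp_pos: [0.5165, -0.0719, 0.238]
eef_rot: [[-0.995, 0.098, 0.0], [0.098, 0.995, -0.0], [-0.0, -0.0, -1.0]]
contact_force: [-0.2, -0.3, -1.1]
gripper_width: 0.0319
grasp_force: 30.0
```

Request:
jog_arm(
  series=[0,0,-20,0,0,0,0,0,0,-20,0,0,0,0,0,0,-20,0,0,0,0,0,0,-15,0,0,0,0,0,0,-10,0,0,0,0,0,0,-5,0,0,0,0,0,0,0,0,0,0,0],
)

```text
clock: 13.3
tcp_pos: [0.5168, -0.0719, 0.3271]
eef_rot: [[-0.995, 0.098, 0.001], [0.098, 0.995, -0.0], [-0.001, -0.0, -1.0]]
contact_force: [0.5, 0.2, -0.4]
gripper_width: 0.0315
grasp_force: 30.0
```

```bash
python3 - <<'E'
from h import *
s=manip.get_state(); print(np.round(s["tcp_pos"],4),s["gripper_width"],s["clock"])
a=camera("scene");b=camera("top")
im=np.hstack([a["image"][60:300,150:400],b["image"][80:320,80:330]])[:,:,::-1]
cv2.imwrite("pics/d.png",cv2.resize(im,None,fx=1.5,fy=1.5))
for n,p in(("s",a),("t",b)):
    for t in("filter","flap","tray"): print(n,t,[(np.round(r["box"]),r["p"]) for r in spotter.search_frame(t,p)[:1]])
T=np.array(s["eef_rot"]);A=cloud(a).reshape(-1,3);q=(A-s["tcp_pos"])@T
k=q[(q[:,2]>.005)&(q[:,2]<.085)&(abs(q[:,1])<.06)&(abs(q[:,0])<.03)]*1000
print(len(k),k.min(0).round(),k.max(0).round(),[(z,np.median(k[abs(k[:,2]-z)<6],0).round(1)) for z in(15,35,55,68)])
np.save("plate.npy",k)
# tray floor/rim rect per camera
for n,p in(("s",a),("t",b)):
    Q=cloud(p).reshape(-1,3)
    m=(Q[:,2]>.012)&(Q[:,2]<.03)&(Q[:,0]>.3)&(Q[:,0]<.6)&(Q[:,1]>.24)&(Q[:,1]<.52)
    r=cv2.minAreaRect(np.float32(Q[m,:2]*1000));print(n,np.round(cv2.boxPoints(r)),r)
E
```

```text
[ 0.5168 -0.0719  0.3271] 0.031482266300420995 13.3
s filter [(array([258., 118., 287., 155.]), 0.9)]
s flap [(array([224., 137., 268., 198.]), 0.94)]
s tray [(array([356., 226., 440., 308.]), 0.77)]
t filter []
t flap []
t tray [(array([103., 221., 156., 293.]), 0.69)]
515 [ -8. -53.   5.] [ 4. 53. 74.] [(15, array([-4.6,  6.8, 14.2])), (35, array([-3.3,  3. , 35.1])), (55, array([-3.4,  0.9, 55.2])), (68, array([-4.8,  4.6, 65.7]))]
s [[325. 293.]
 [548. 278.]
 [559. 438.]
 [336. 453.]] ((441.88427734375, 365.6317443847656), (160.50950622558594, 223.4571075439453), 86.1639175415039)
t [[323. 293.]
 [542. 276.]
 [554. 439.]
 [335. 455.]] ((438.64898681640625, 365.77947998046875), (162.6405487060547, 219.93873596191406), 85.70693969726562)
```

View pics/d.png

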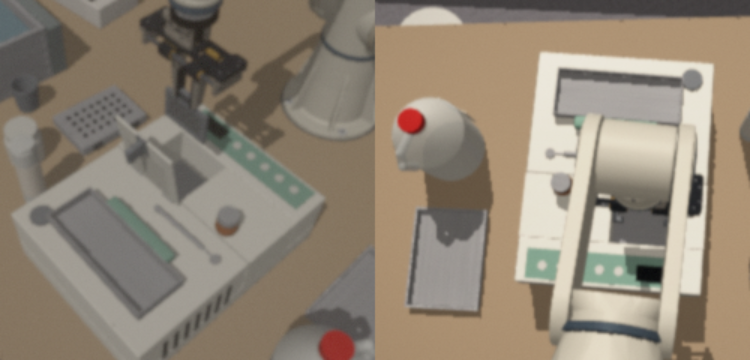

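The plate is out of the guides, upright and centred in the gripper, with its lower edge about 72 mm below the TCP. The flap stands open at (150,155), and the tray is unmoved at (445,258). The tray measures a centre of (0.440, 0.366).

Request:
jog_arm(
  series=[2.8,10,0,0,0,0,0,5.6,20,0,0,0,0,0,8.4,30,0,0,0,0,0,8.4,30,0,0,0,0,0,8.4,30,0,0,0,0,0,8.4,30,0,0,0,0,0,8.4,30,0,0,0,0,0,8.4,30,0,0,0,0,0,8.4,30,0,0,0,0,0,8.4,30,0,0,0,0,0,8.4,30,0,0,0,0,0],
)

```text
clock: 14.8
tcp_pos: [0.4615, 0.2366, 0.3266]
eef_rot: [[-0.995, 0.097, -0.0], [0.097, 0.995, 0.0], [0.0, 0.0, -1.0]]
contact_force: [-0.0, -0.7, -1.2]
gripper_width: 0.0316
grasp_force: 30.0
```

Request:
jog_arm(
  series=[8.4,30,0,0,0,0,0,8.4,30,0,0,0,0,0,8.4,30,0,0,0,0,0,5.6,20,0,0,0,0,0,3.4,12,0,0,0,0,0,1.7,6,0,0,0,0,0,0,0,0,0,0,0,0,0,0,0,0,0,0,0],
)

```text
clock: 15.6
tcp_pos: [0.4392, 0.3651, 0.3265]
eef_rot: [[-0.995, 0.098, -0.0], [0.098, 0.995, -0.0], [0.0, -0.0, -1.0]]
contact_force: [-0.2, 0.1, -1.0]
gripper_width: 0.0313
grasp_force: 30.0
```

Request:
jog_arm(
  series=[0,0,8,0,0,0,0,0,0,15,0,0,0,0,0,0,22,0,0,0,0,0,0,25,0,0,0,0,0,0,25,0,0,0,0,0,0,25,0,0,0,0,0,0,25,0,0,0,0,0,0,22,0,0,0,0,0,0,17,0,0,0,0,0,0,10,0,0,0,0,0,0,5,0,0,0,0,0,0,0,0,0,0,0],
)

```text
clock: 16.8
tcp_pos: [0.4392, 0.3654, 0.1273]
eef_rot: [[-0.995, 0.098, -0.0], [0.098, 0.995, -0.0], [0.0, -0.0, -1.0]]
contact_force: [-0.0, 0.1, -0.1]
gripper_width: 0.0316
grasp_force: 30.0
```

Request:
jog_arm(
  series=[0,0,0,0,0,0,0,0,0,0,0,0,0,0,0,0,0,0,0,0,0,0,0,0,0,0,0,0,0,0,0,0,0,0,0],
)

```text
clock: 17.3
tcp_pos: [0.4392, 0.3659, 0.1278]
eef_rot: [[-0.995, 0.098, 0.0], [0.098, 0.995, 0.0], [-0.0, 0.0, -1.0]]
contact_force: [-0.4, 0.0, -1.1]
gripper_width: 0.0315
grasp_force: 30.0
```

```bash
python3 - <<'E'
from h import *
s=manip.get_state(); print(np.round(s["tcp_pos"],4),s["gripper_width"],s["clock"],np.abs(s["qd"]).max())
a=camera("scene");w=camera("wrist");b=camera("top")
im=np.hstack([a["image"][120:360,200:450],b["image"][130:370,80:330]])[:,:,::-1]
cv2.imwrite("pics/e.png",cv2.resize(im,None,fx=1.5,fy=1.5))
T=np.array(s["eef_rot"])
for n,p in(("s",a),("t",b),("w",w)):
    A=cloud(p).reshape(-1,3);A=A[~np.isnan(A).any(1)];q=(A-s["tcp_pos"])@T
    k=q[(q[:,2]>.005)&(q[:,2]<.09)&(abs(q[:,1])<.06)&(abs(q[:,0])<.03)&(A[:,2]>.035)]*1000
    if len(k):print(n,len(k),k.min(0).round(),k.max(0).round())
    m=(A[:,2]>.012)&(A[:,2]<.03)&(A[:,0]>.3)&(A[:,0]<.6)&(A[:,1]>.24)&(A[:,1]<.52)
    r=cv2.minAreaRect(np.float32(A[m,:2]*1000));print(n,r)
    print([(t,np.round(x["box"]),x["p"]) for t in("filter","flap") for x in spotter.search_frame(t,p)[:1]])
    L=(A[:,:2]-[.606,-.0214])@np.array([[.9952,.0976],[-.0976,.9952]]).T.T if 0 else (A[:,:2]-[.606,-.0214])@np.array([[.9952,.0976],[-.0976,.9952]])
    k=(abs(L[:,1]+.06)<.07)&(A[:,2]>.19)&(A[:,2]<.30)&(L[:,0]>-.03)&(L[:,0]<.05)
    if n=="s" and k.sum()>50: f=np.polyfit(A[k,2],L[k,0],1);print("flap deg",90+np.degrees(np.arctan(f[0])))
E
```

```text
[0.4392 0.3659 0.1278] 0.031506760874630675 17.3 0.11571108982689501
s 569 [ -9. -53.   5.] [ 4. 52. 74.]
s ((442.6727294921875, 365.552978515625), (160.12774658203125, 222.2890167236328), 85.58941650390625)
[('filter', array([390., 236., 428., 268.]), 0.57), ('flap', array([225., 140., 269., 196.]), 0.56)]
flap deg 103.319973299813
t 14 [ -1. -53.  25.] [  6. -51.  69.]
t ((438.62176513671875, 365.19873046875), (161.20166015625, 220.32916259765625), 85.873046875)
[('flap', array([234., 166., 286., 198.]), 0.71)]
w 4759 [ -5. -52.   5.] [ 4. 52. 74.]
w ((441.99468994140625, 365.8829345703125), (160.56466674804688, 220.4563751220703), 85.9426498413086)
[('filter', array([175., 194., 345., 256.]), 0.59)]
```

View pics/e.png

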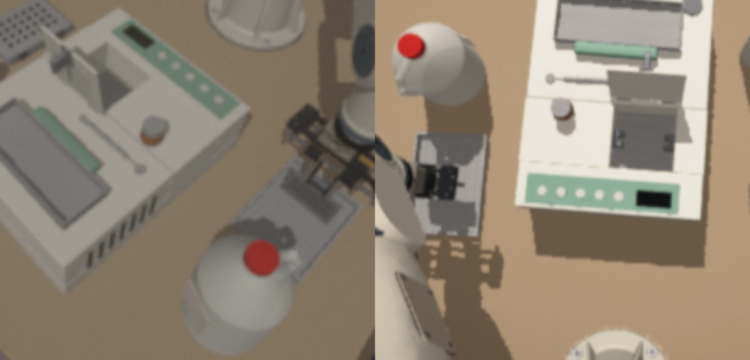

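The plate hangs upright over the middle of the tray at (310,200), with its lower edge at about z = 0.055 and within the rim. The flap stands open at about 103°, and nothing else has moved.

```bash
python3 -c "
from rig import manip
print(manip.sign_off())"
```

```text
the job is handed in; nothing more can be done
None
```

The job is handed in: the flap stands fully open at about 103°, and the filter plate is held still and upright over the middle of the tray. Its lower edge is about 3 cm above the tray rim, the clock stood at about 17 s of the 58 s allowed, and the last pictures show nothing else out of place.

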